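# Make up the tea board and the lunch board

## Task

Make up the two serving boards from the things standing along the front of the worktop. On the pale board, for tea, stand the terracotta cup in the small round hollow and the honey jar in the large round hollow, and lay the lemon in the oblong hollow between them; on the dark board, for lunch, lay the sardine tin flat in the long hollow and stand the salt shaker in the round one. Everything must sit fully down in its hollow, upright or flat; set the cup and the jar down gently, do not knock the cup, jar or shaker over, and leave the green mug, the spice jar and the pepper mill behind the boards alone.

Things in the scene. Friction and masses are not known exactly. Their poses are not given: they have to be found in the camera images.
- tea_board: Pale wooden board, fixed, 108 (x) x 295 (y) x 20 mm high, with a strip of mid-brown wood along each short end. Origin: centre of underside. Hollows at x = 0, 10 mm deep (floor z = 10 mm): small round, 62 mm across, at y = -99.5 mm, for the cup; oblong, 60 (x) x 78 (y) mm, at y = 0, for the lemon; large round, 79 mm across, at y = +91 mm, for the honey jar. Yaw within 0.08 rad of the world axes.
- lunch_board: Dark wooden board, fixed, 108 (x) x 224 (y) x 20 mm high, with a strip of mid-brown wood along each short end. Origin: centre of underside. Hollows at x = 0, 10 mm deep (floor z = 10 mm): long, 76 (x) x 118 (y) mm, at y = +36 mm, for the sardine tin; round, 60 mm across, at y = -65 mm, for the salt shaker. Yaw within 0.08 rad of the world axes.
- cup: Small terracotta cup, stands upright, 50 mm tall, open on top. Body round, 62 mm across at the rim, 44 mm at the foot; the one handle points along its -y axis, reaches 57 mm from the cup's axis, its lowest edge 15 mm above the foot. Origin: centre of the underside of the round foot. Grasp the body across its x axis. 145 g.
- honey_jar: Round glass jar of honey with a dark lid, about 61 mm across (lid 63 mm), 94 mm tall, stands upright. Origin: centre of its underside. About 330 g.
- lemon: Yellow lemon, 71 mm long along its y axis, 53 mm wide (x), 51 mm high, lying on its side. Origin: its middle, 25.5 mm above what it lies on. Grasp across its x axis. 105 g.
- sardine_tin: Flat rectangular yellow-sided fish tin with a blue top, 63 mm (x) by 105 mm (y), 26 mm high, lying flat with round corners. Origin: centre of its underside. Grasp across its x axis. About 150 g.
- salt_shaker: Small round salt shaker, clear below with a grey top, 44 mm across up to 74 mm, then narrowing to 34 mm at its top at 90 mm; stands upright. Origin: centre of its underside. About 100 g.
- green_mug: Bystander: large mug, green above and white below, 86 mm across, 88 mm tall, behind the boards. Origin: centre of the underside of its bounding box. Not to be moved.
- spice_jar: Bystander: slim glass spice jar with a black lid and a dark green label, 41 mm across, 105 mm tall, behind the boards. Origin: centre of its underside. Not to be moved.
- pepper_mill: Bystander: wooden pepper mill, 58 mm across, 170 mm tall, behind the boards. Origin: centre of its underside. Not to be moved.
Not all that is in view belongs to the job. There is more than one size of the sardine_tin; the job needs the smaller.

How it is judged (in metres and radians):
At the end, for the whole second after the job is handed in: Cup, honey jar and lemon on the pale board, tin and shaker on the dark one, each on the floor of its own hollow (height within 4 mm, lemon 6 mm) and near its centre: 11 mm (shaker), 12 (cup), 13 (jar, tin), 15 (lemon); all but the lemon level within 0.12 rad; all at rest (x of cup in the frame of tea_board between -0.012 and 0.012 m and y of cup in the frame of tea_board between -0.1115 and -0.0875 m and z of cup in the frame of tea_board between 0.006 and 0.014 m and angle between each of cup, honey_jar, sardine_tin, salt_shaker's own z axis and vertical below 0.12 rad and linear speed of each of cup, honey_jar, lemon, sardine_tin, salt_shaker below 0.02 m/s and x of honey_jar in the frame of tea_board between -0.013 and 0.013 m and y of honey_jar in the frame of tea_board between 0.078 and 0.104 m and z of honey_jar in the frame of tea_board between 0.006 and 0.014 m and x of lemon in the frame of tea_board between -0.014 and 0.014 m and y of lemon in the frame of tea_board between -0.015 and 0.015 m and z of lemon in the frame of tea_board between 0.0295 and 0.0415 m and x of sardine_tin in the frame of lunch_board between -0.012 and 0.012 m and y of sardine_tin in the frame of lunch_board between 0.023 and 0.049 m and z of sardine_tin in the frame of lunch_board between 0.006 and 0.014 m and x of salt_shaker in the frame of lunch_board between -0.011 and 0.011 m and y of salt_shaker in the frame of lunch_board between -0.076 and -0.054 m and z of salt_shaker in the frame of lunch_board between 0.006 and 0.014 m); the robot touches nothing.
It fails at once if the cup, the honey jar or the salt shaker is knocked over (angle between any of cup, honey_jar, salt_shaker's own z axis and vertical above 0.8 rad).
It fails at once if the cup or the honey jar is dropped or banged down on the pale board (reaching it faster than 0.6 m/s) ((x of cup in the frame of tea_board between -0.054 and 0.054 m and y of cup in the frame of tea_board between -0.148 and 0.148 m and z of cup in the frame of tea_board below 0.03 m and linear speed of cup above 0.6 m/s) or (x of honey_jar in the frame of tea_board between -0.054 and 0.054 m and y of honey_jar in the frame of tea_board between -0.148 and 0.148 m and z of honey_jar in the frame of tea_board below 0.03 m and linear speed of honey_jar above 0.6 m/s)).
It fails at once if the green mug, the spice jar or the pepper mill is disturbed (moved more than 30 mm) (distance of any of green_mug, spice_jar, pepper_mill from where it was at the start of the episode above 0.03 m).
It also fails if it takes over 112 s, if anything falls off the work surface, if the arm or the gripper's body presses on something with over 40 N, if the wrist force passes 120 N, or if a joint passes its speed limit or range.

## Robot

A 6-joint arm with a two-finger parallel gripper is mounted at the origin on a cart in front of the work surface, level with it; the furniture and walls round the work are solid. World frame = base frame: x ahead of the robot, y to its left, z up, the work surface at z = 0. Lengths are in mm, angles in rad, forces in N, time in s.
With the tool pointing down it reaches from about 300 to 775 mm from the base axis. Payload 14.6 kg.
Tool frame: the origin (TCP) lies midway between the tips of the shut fingers; the grasp point (between the pads) lies env.grip_depth behind it (env.grip_depth is the distance from the TCP to the grasp point, in mm); z points along the fingers, y is the line along which they close (so a half turn about z gives the same grasp; the last joint's range is limited). The gripper opens to 94 mm and grips with 3 to 60 N. Pads are 16 mm wide; open, the fingers measure 119 mm over their backs; the gripper's body (75 mm by 177 mm) begins 78 mm behind the grasp point.
Start: joints at [-1.32, 0.3, 1.521, -0, 1.321, -0.067], TCP at [171.855, -522.451, 177.546] pointing down, gripper open.
Joint ranges: [-3.03, 3.03], [-0.79, 2.21], [0.23, 2.52], [-1.04, 4.18], [0, 3.07], [-2.55, 2.55]. Speed limits (rad/s): [2.22, 2.22, 2.57, 3.14, 3.14, 3.14].

## Interface

Orientations are given as [roll, pitch, yaw] about the fixed x, y, z axes, in that order (R = Rz(yaw) Ry(pitch) Rx(roll)).
In Python, from rig import env gives the robot as it stands. The module is installed in compiled form; this text tells all that it offers.
- The arm moves only by the tool move_arm, never from a script. Its argument "increments" is a list of rows, each an object with "fingers": the opening, from 0 (shut) to 1 (fully open); "dp": the shift along the tool's x, y, z in m, a list of three; "yaw": the turn about the tool's z in degrees. A call has 1 to 10 rows; each row shifts and turns the commanded pose from where the row before left it, along the tool's axes as they then stand; what a row does not reach is not made up. A row lasts 1/8 s, in which the tool goes at most 62.5 mm and 10.7 degrees, less where a joint would pass 70% of its speed; a pose out of reach is approached as far as the arm can. A call with a gripper value outside its range is refused whole. The fingers move at their own pace and stop on an object; "grip_force" is the grip in N (left out, the last holds). Time passes only in rows, so rows that do not move let the fingers close. It gives the time, the measured TCP pose, the force, the opening and the grip force at its end, in the units of the state.
- env.get_obs(): the state, without advancing time (a new reading comes with each control period).
- env.grab_frame(name): name is "scene" or "side" or "wrist"; returns a dict with "image" (420x560x3 uint8, blue, green, red), "K" (3x3 intrinsics, pixels), "pose" (4x4, takes a point from camera to world coordinates); the wrist camera has in their place "hand_eye" (4x4, takes a point from camera to tool coordinates, whose origin is the TCP and whose axes are the flange's). Camera axes: x right, y down, z forward; pixel columns grow to the right and rows downward; lengths in mm; the calibration is good to about 2 mm. A picture is of the moment at which its call begins: read the wrist's pose just before it. There is no depth.
- env.finish_job(): hands the job in; it is judged then, once.
The state is a dict: "time": time; "joints": joint angles; "joint_vel": joint speeds; "joint_efforts": joint torques, N m; "position": TCP position; "orientation": TCP orientation; "ft_force": force on the tool from outside, world axes, zero at the start; "wrist_torque": the same for the moment, N m; "gripper_width": finger opening in mm; "finger_force": force on a finger pad.
Only numpy, scipy, OpenCV 4.12 (cv2) and the standard library are available. Lean on these libraries where they do the work, as an engineer would, in place of code of your own. Each camera call takes 0.05 s, during which the arm holds its last target. There are 200 camera calls.

## Working session

There is one attempt and no reset: what is moved stays moved. The work goes in short steps, Python scripts to look and compute and a tool call to move; the robot and the scene stay as the last step left them, time stands still between calls to the robot, and variables do not carry over. Pictures are saved under pics/ and viewed, at most 14 in all, crops included, and the job is handed in when it is done.

Besides the shell and the picture viewer there is one more tool, called after ">>>" as name([rows], argument=value, ...), one row to a line, values as JSON. move_arm: Moves the arm, as the interface text tells. Its arguments: {"type":"object","properties":{"increments":{"type":"array"},"grip_force":{"type":"number"}},"required":["increments"]}

```bash
mkdir -p pics; ls; python3 - <<'E'
from rig import env
import cv2,numpy as np
o=env.get_obs();print({k:np.round(v,3) for k,v in o.items()},env.grip_depth)
for n in("scene","side"):
    f=env.grab_frame(n);cv2.imwrite(f"pics/{n}0.png",f["image"]);print(n,np.round(f["K"],1).tolist(),np.round(f["pose"],3).tolist())
f=env.grab_frame("wrist");cv2.imwrite("pics/wrist0.png",f["image"]);print(np.round(f["K"],1).tolist(),np.round(f["hand_eye"],3).tolist())
E
```

```text
pics
{'time': np.float64(0.0), 'joints': array([-1.32 ,  0.3  ,  1.522, -0.   ,  1.321, -0.067]), 'joint_vel': array([-0.001, -0.   , -0.   , -0.001, -0.   ,  0.001]), 'joint_efforts': array([ 1.0000e-03, -5.3181e+01, -3.5274e+01,  7.1000e-02,  2.4000e-02,
       -0.0000e+00]), 'position': array([ 171.756, -522.164,  176.973]), 'orientation': array([-3.14 , -0.   ,  0.318]), 'ft_force': array([-0.281,  0.052,  0.184]), 'wrist_torque': array([0.015, 0.016, 0.004]), 'finger_force': np.float64(0.0), 'gripper_width': np.float64(94.092)} 18.8
scene [[527.2, 0.0, 273.9], [0.0, 527.2, 216.1], [0.0, 0.0, 1.0]] [[0.918, -0.289, 0.271, -23.285], [-0.396, -0.669, 0.629, -1121.9], [-0.001, -0.685, -0.729, 1314.523], [0.0, 0.0, 0.0, 1.0]]
side [[529.0, 0.0, 272.1], [0.0, 529.0, 206.5], [0.0, 0.0, 1.0]] [[0.996, -0.08, 0.05, 388.442], [-0.093, -0.743, 0.663, -917.121], [-0.016, -0.664, -0.747, 1059.003], [0.0, 0.0, 0.0, 1.0]]
[[292.3, 0.0, 276.4], [0.0, 292.3, 207.5], [0.0, 0.0, 1.0]] [[-0.0, -0.966, -0.257, 73.984], [1.0, -0.0, -0.0, -0.396], [0.0, -0.257, 0.966, -207.293], [0.0, 0.0, 0.0, 1.0]]
```

View pics/scene0.png

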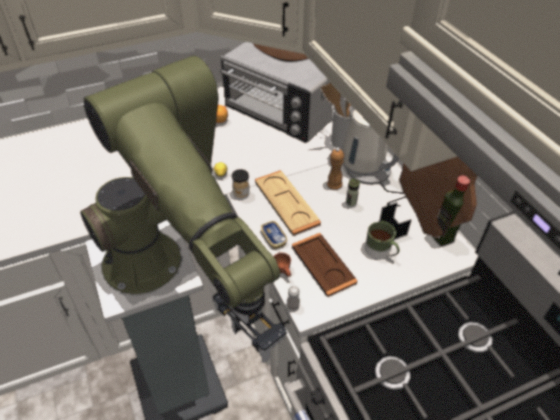

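View pics/side0.png

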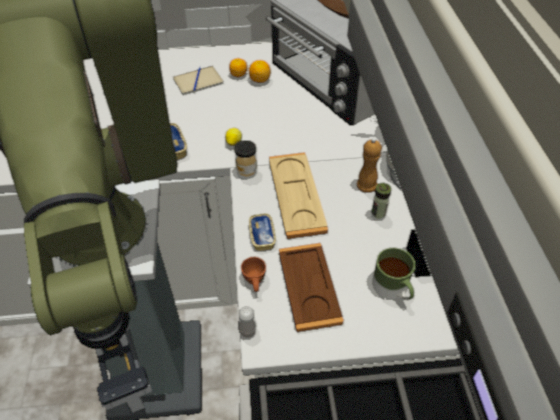

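Side view: pale board (298,194), dark board (310,285), lemon (234,136), honey jar (246,158), tins at (262,231) and (177,140, half hidden by the arm), cup (254,271), shaker (247,320); mug (394,268), spice jar (381,201), mill (370,165) stand behind.

```bash
cat > h.py <<'E'
import numpy as np,cv2
from scipy.spatial.transform import Rotation as R
from rig import env
def view(n,save=None):
    o=env.get_obs();f=env.grab_frame(n)
    if n=="wrist":
        T=np.eye(4);T[:3,:3]=R.from_euler('xyz',o["orientation"]).as_matrix();T[:3,3]=o["position"];P=T@f["hand_eye"]
    else:P=f["pose"]
    if save:cv2.imwrite("pics/"+save,f["image"])
    return f["image"],f["K"],P
def cast(K,P,px,z):
    px=np.atleast_2d(np.asarray(px,float));d=np.c_[px,np.ones(len(px))]@np.linalg.inv(K).T@P[:3,:3].T
    return P[:3,3]+d*((z-P[2,3])/d[:,2])[:,None]
def proj(K,P,X):
    X=np.atleast_2d(X);c=(X-P[:3,3])@P[:3,:3]@K.T;return c[:,:2]/c[:,2:]
E
python3 - <<'E'
from h import *
im,K,P=view("side")
for n,p,z in[("tea",[(272,154),(304,152),(326,231),(290,236)],20),("lunch",[(280,248),(320,244),(341,322),(298,327)],20),("lemon",[(234,136)],25),("jar lid",[(245,149)],94),("tin",[(262,231),(251,215),(271,213),(275,244),(256,248)],26),("tin2",[(177,140),(175,124),(186,154)],26),("cup",[(254,268)],45),("salt",[(246,312)],90),("mug",[(394,258)],88),("spice",[(383,188)],105),("mill",[(372,146)],165)]:
    print(n,cast(K,P,p,z)[:,:2].round(0).tolist())
E
```

```text
tea [[476.0, 206.0], [569.0, 205.0], [585.0, -92.0], [493.0, -98.0]]
lunch [[464.0, -133.0], [564.0, -131.0], [577.0, -350.0], [481.0, -352.0]]
lemon [[371.0, 292.0]]
jar lid [[399.0, 154.0]]
tin [[425.0, -80.0], [401.0, -24.0], [453.0, -23.0], [453.0, -124.0], [406.0, -132.0]]
tin2 [[202.0, 292.0], [194.0, 366.0], [230.0, 227.0]]
cup [[396.0, -204.0]]
salt [[372.0, -345.0]]
mug [[712.0, -240.0]]
spice [[731.0, -39.0]]
mill [[716.0, 51.0]]
```

The near tin measures about 52x105 mm and the far one about 140 mm long, so the near one is likely the smaller. I'll confirm this up close. Next I move the wrist camera over the row.

>>> move_arm([
  {"fingers": 1, "dp": [0, 0, -0.05], "yaw": 0},
  {"fingers": 1, "dp": [0.03, -0.02, -0.03], "yaw": 0},
  {"fingers": 1, "dp": [0.045, -0.027, 0], "yaw": 0},
  {"fingers": 1, "dp": [0.045, -0.027, 0], "yaw": 0},
  {"fingers": 1, "dp": [0.045, -0.027, 0], "yaw": 0},
  {"fingers": 1, "dp": [0.045, -0.027, 0], "yaw": 0},
  {"fingers": 1, "dp": [0.045, -0.027, 0], "yaw": 0},
  {"fingers": 1, "dp": [0.045, -0.027, 0], "yaw": 0},
  {"fingers": 1, "dp": [0, 0, 0], "yaw": -10.25},
  {"fingers": 1, "dp": [0, 0, 0], "yaw": -10.25},
])

```text
time: 1.45
position: [400.3, -255.2, 257.4]
orientation: [-3.141, 0.0, 0.683]
ft_force: [-1.1, -0.8, 0.6]
gripper_width: 93.9
finger_force: 0.0
```

>>> move_arm([
  {"fingers": 1, "dp": [0, 0, 0], "yaw": -10.25},
  {"fingers": 1, "dp": [0, 0, 0], "yaw": -10.25},
  {"fingers": 1, "dp": [0, 0, 0], "yaw": -10.25},
  {"fingers": 1, "dp": [0, 0, 0], "yaw": -10.25},
  {"fingers": 1, "dp": [0, 0, 0], "yaw": -10.25},
  {"fingers": 1, "dp": [0, 0, 0], "yaw": 0},
  {"fingers": 1, "dp": [0, 0, 0], "yaw": 0},
])

```text
time: 2.33
position: [399.9, -255.8, 257.5]
orientation: [-3.142, -0.0, 1.566]
ft_force: [0.4, 0.4, 0.3]
gripper_width: 94.0
finger_force: 0.0
```

```bash
python3 - <<'E'
from h import *
im,K,P=view("wrist","w1.png");np.savez("w1.npz",im=im,K=K,P=P);view("side","s1.png")
E
```

```text
(no output)
```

View pics/w1.png

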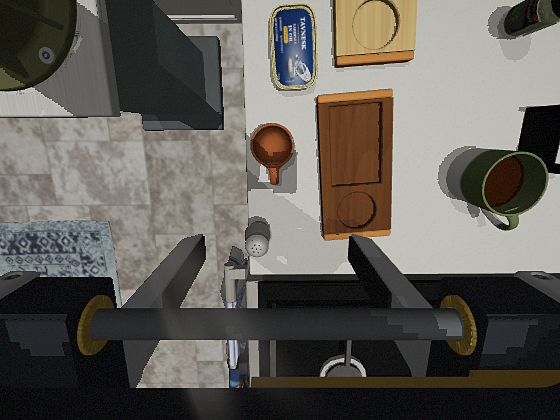

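Wrist view: near tin (292,47), cup (272,146) with its handle toward the bottom (-y), shaker top (257,240), dark board corners about (318,97)/(392,90)/(389,235)/(324,240). Now a second view, over the pale board.

>>> move_arm([
  {"fingers": 1, "dp": [0.05, 0, 0], "yaw": 0},
  {"fingers": 1, "dp": [0.05, 0, 0], "yaw": 0},
  {"fingers": 1, "dp": [0.05, 0, 0], "yaw": 0},
  {"fingers": 1, "dp": [0.05, 0, 0], "yaw": 0},
  {"fingers": 1, "dp": [0.05, 0, 0], "yaw": 0},
  {"fingers": 1, "dp": [0.03, 0, 0], "yaw": 0},
  {"fingers": 1, "dp": [0, 0, 0], "yaw": 0},
  {"fingers": 1, "dp": [0, 0, 0], "yaw": 0},
])

```text
time: 3.42
position: [400.2, 23.8, 257.5]
orientation: [-3.142, 0.0, 1.569]
ft_force: [-0.4, -0.2, -0.4]
gripper_width: 94.1
finger_force: 0.0
```

```bash
python3 - <<'E'
from h import *
im,K,P=view("wrist","w2.png");np.savez("w2.npz",im=im,K=K,P=P)
E
```

```text
(no output)
```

View pics/w2.png

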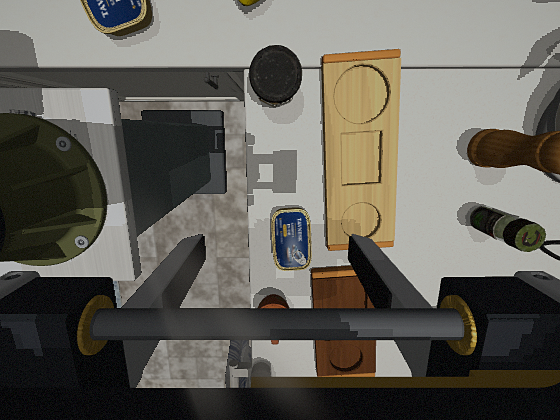

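```bash
cat > m.py <<'E'
from h import *
def load(n):d=np.load(n);return d["im"],d["K"],d["P"]
def blob(mask,roi):
    x0,y0,x1,y1=roi;m=np.zeros(mask.shape[:2],np.uint8);m[y0:y1,x0:x1]=(mask[y0:y1,x0:x1]>0)*255
    m=cv2.morphologyEx(m,cv2.MORPH_CLOSE,np.ones((5,5)));m=cv2.morphologyEx(m,cv2.MORPH_OPEN,np.ones((3,3)))
    c=max(cv2.findContours(m,cv2.RETR_EXTERNAL,cv2.CHAIN_APPROX_NONE)[0],key=cv2.contourArea)
    f=np.zeros_like(m);cv2.drawContours(f,[c],-1,255,-1);return c[:,0,:].astype(float),f
def rect(K,P,c,z):
    q=cast(K,P,c,z)[:,:2].astype(np.float32);(cx,cy),(w,h),a=cv2.minAreaRect(q)
    if w>h:w,h,a=h,w,a+90
    return np.round([cx,cy,w,h,(a+90)%180-90],1).tolist()  # a: angle of short side... from x
def disc(f):
    d=cv2.distanceTransform(f,cv2.DIST_L2,5);return np.array(cv2.minMaxLoc(d)[3],float),d.max()
E
python3 - <<'E'
from m import *
for n,b,roi in(("w1.npz","lunch",(308,80,405,245)),("w2.npz","tea",(315,40,410,237))):
    im,K,P=load(n);S=cv2.cvtColor(im,cv2.COLOR_BGR2HSV);print(n,P[:3,3].round(0))
    roi=roi if b=="lunch" else (315,40,410,252)
    c,f=blob((S[...,1]>70),roi)
    print(b,[rect(K,P,c,z) for z in(0,20)])
    ends=[]
    cv2.imwrite(f"pics/m_{b}.png",f)
    # left (z=0) and right (z=20) edges fit
    X0=[];X1=[]
    for r in range(int(c[:,1].min())+12,int(c[:,1].max())-12,3):
        if b=="tea" and r>228:break
        xs=np.where(f[r])[0];X0.append((xs[0]-.5,r));X1.append((xs[-1]+.5,r))
    for nm,X,z in(("L",X0,0),("L20",X0,20),("R",X1,20)):
        q=cast(K,P,X,z);p=np.polyfit(q[:,1],q[:,0],1);print(nm,p.round(4))
for n,roi in(("w1.npz",(265,0,325,100)),("w2.npz",(262,200,320,275)),("w2.npz",(70,0,160,40))):
    im,K,P=load(n);S=cv2.cvtColor(im,cv2.COLOR_BGR2HSV)
    c,f=blob(S[...,1]>70,roi);print("tin",rect(K,P,c,26),rect(K,P,c,13))
im,K,P=load("w1.npz");S=cv2.cvtColor(im,cv2.COLOR_BGR2HSV)
c,f=blob(S[...,1]>120,(245,115,305,195));p,r=disc(f);tip=c[np.argmax(c[:,1])]
print("cup",p,r,cast(K,P,p,50).round(1),"handle",tip,cast(K,P,tip,30).round(1))
print("shaker",cast(K,P,(257,243),90).round(1))
im,K,P=load("w2.npz");c,f=blob(im.max(2)<75,(240,40,305,105));p,r=disc(f);print("jar",p,r,cast(K,P,p,94).round(1),cast(K,P,cv2.minEnclosingCircle(c.astype(np.float32))[0],94))
im,K,P=view("side");S=cv2.cvtColor(im,cv2.COLOR_BGR2HSV)
c,f=blob((S[...,1]>120)&(abs(S[...,0].astype(int)-28)<6),(215,115,250,150));print("lemon",rect(K,P,c,25))
im,K,P=load("w1.npz")
a=cv2.resize(im[0:100,220:345],None,fx=4,fy=4)
b=cv2.resize(load("w2.npz")[0][0:100,60:185],None,fx=3,fy=3)
b=cv2.copyMakeBorder(b,0,100,0,0,cv2.BORDER_CONSTANT)[:400,:299]
cv2.imwrite("pics/tins.png",np.hstack([a,b]))
E
```

```text
w1.npz [ 400. -181.  465.]
lunch [[524.9, -248.0, 115.3, 243.3, 4.5], [519.5, -245.1, 110.3, 232.8, 4.5]]
L [-7.88000e-02  4.47526e+02]
L20 [-7.880000e-02  4.448483e+02]
R [-7.6800e-02  5.5592e+02]
w2.npz [400.  99. 465.]
tea [[531.6, 52.5, 115.7, 310.6, 3.9], [525.9, 54.5, 110.7, 297.2, 3.9]]
L [-6.810000e-02  4.772525e+02]
L20 [-6.810000e-02  4.741987e+02]
R [-6.73000e-02  5.85041e+02]
tin [422.7, -73.6, 62.1, 104.9, 1.7] [423.4, -70.4, 63.9, 108.0, 1.7]
tin [422.5, -71.5, 62.5, 106.5, 3.6] [423.2, -76.5, 64.3, 109.7, 3.6]
tin [189.3, 242.3, 40.9, 90.6, 89.9] [183.1, 246.5, 42.1, 93.3, 89.9]
cup [272. 145.] 21.172096 [[ 393.2 -201.5   50. ]] handle [272. 184.] [[ 392.4 -260.1   30. ]]
shaker [[ 372.1 -331.    90. ]]
jar [275.  74.] 26.965895 [[398.  161.6  94. ]] [[397.94987006 160.67488855  94.        ]]
lemon [368.1, 292.6, 41.8, 73.1, -2.0]
```

View pics/tins.png

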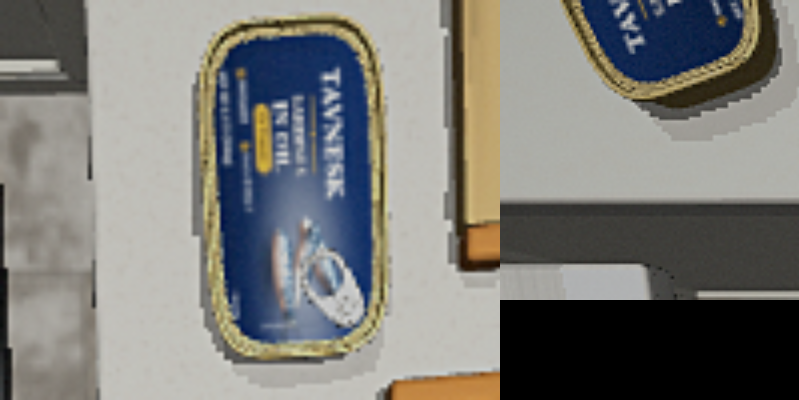

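Left crop: the near tin (292,47 in w1), 62 x 105 mm, matches the 63 x 105 description. The far one (110,10 in w2) is wider and longer, so it is the larger decoy. The near tin is the one to use. Now I pin down the dark board's y position.

```bash
python3 - <<'E'
from m import *
for n,cols in(("w1.npz",(345,355,365)),("w2.npz",(350,360,370))):
    im,K,P=load(n);S=cv2.cvtColor(im,cv2.COLOR_BGR2HSV)
    for u in cols:
        s=im[:260,u].astype(int).sum(1);g=np.diff(s);e=[(int(r),int(g[r]),float(cast(K,P,(u,r+.5),20)[0,1].round(1))) for r in range(35,258) if abs(g[r])>60];print(n,u,e)
im,_,_=load("w1.npz");a=cv2.resize(im[80:250,305:405],None,fx=3.4,fy=3.4,interpolation=2)
im,_,_=load("w2.npz");b=cv2.resize(im[40:255,310:410],None,fx=2.6,fy=2.6,interpolation=2)
h=600;out=np.zeros((h,620,3),np.uint8);out[:a.shape[0],:a.shape[1]]=a;out[:b.shape[0],350:350+b.shape[1]]=b
cv2.imwrite("pics/boards.png",out)
E
```

```text
w1.npz 345 [(54, -354, -81.1), (55, 202, -82.4), (62, -73, -91.2), (63, -84, -92.5), (64, -183, -93.8), (66, 552, -96.3), (67, -66, -97.6), (69, 79, -100.2), (91, -99, -129.0), (92, -175, -130.3), (93, 63, -131.6), (100, -219, -141.1), (101, 98, -142.4), (103, -63, -145.1), (104, -138, -146.5), (105, 165, -147.9), (183, -163, -261.7), (185, 101, -264.8), (195, -74, -280.6), (196, 84, -282.2), (226, 86, -331.5), (232, 178, -341.7), (237, -68, -350.2), (238, 283, -352.0)]
w1.npz 355 [(53, -202, -79.9), (63, -233, -92.6), (65, 414, -95.1), (66, 77, -96.4), (69, 70, -100.2), (90, -94, -127.7), (91, -182, -129.1), (92, 66, -130.4), (99, -195, -139.8), (100, 73, -141.1), (102, -67, -143.9), (182, -124, -260.2), (185, 137, -264.9), (226, -159, -331.6), (228, 87, -335.0), (231, 174, -340.1), (233, -110, -343.5), (240, -77, -355.5), (241, -94, -357.2)]
w1.npz 365 [(46, -96, -71.3), (52, -80, -78.7), (53, -184, -80.0), (54, 153, -81.3), (62, -242, -91.4), (64, 289, -93.9), (65, 216, -95.2), (68, 80, -99.0), (90, -329, -127.8), (91, 61, -129.1), (98, -228, -138.5), (99, 89, -139.9), (103, 77, -
[... 660 characters left out ...]
0, 191, 191.2), (63, -103, 187.4), (64, -244, 186.1), (65, 376, 184.8), (122, -101, 108.5), (123, 67, 107.1), (130, -98, 97.2), (132, 84, 94.3), (182, -356, 19.7), (183, 213, 18.2), (184, 99, 16.6), (201, -126, -10.4), (202, 106, -12.0), (225, -66, -49.9), (235, -198, -66.9), (247, -83, -87.7), (248, -98, -89.5)]
w2.npz 370 [(50, -298, 203.7), (57, -68, 195.0), (58, -101, 193.7), (59, 272, 192.4), (63, -137, 187.3), (65, -212, 184.8), (67, 352, 182.2), (119, -324, 112.7), (120, 214, 111.3), (132, 61, 94.3), (181, -311, 21.3), (182, 65, 19.7), (183, 143, 18.2), (184, 62, 16.6), (203, -264, -13.6), (204, 291, -15.2), (232, -295, -61.8), (235, 158, -66.9), (236, 123, -68.7), (238, -267, -72.1)]
```

View pics/boards.png

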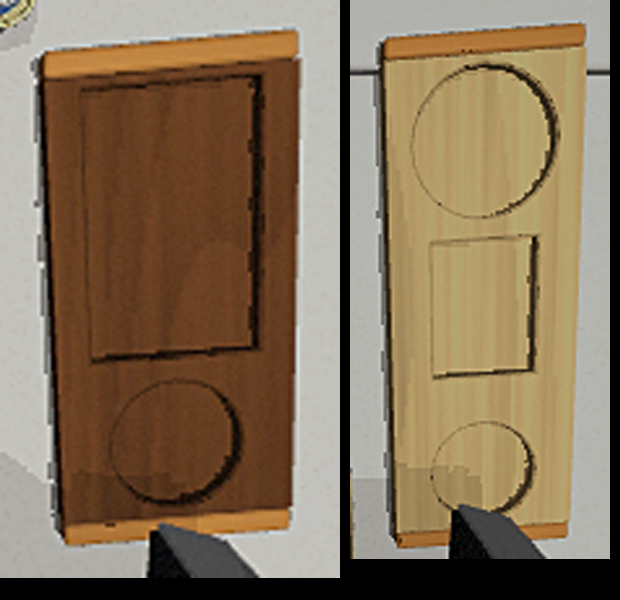

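Boards: tea centre (527,57) yaw 0.068; lunch centre (520,-239) yaw 0.077. Tin first.

>>> move_arm([
  {"fingers": 0.8, "dp": [0, 0, 0], "yaw": -4},
  {"fingers": 0.8, "dp": [-0.049, 0.007, 0.03], "yaw": 0},
  {"fingers": 0.8, "dp": [-0.049, 0.008, 0.03], "yaw": 0},
  {"fingers": 0.8, "dp": [0, 0, 0.05], "yaw": 0},
  {"fingers": 0.8, "dp": [0, 0, 0.05], "yaw": 0},
  {"fingers": 0.8, "dp": [0, 0, 0.04], "yaw": 0},
  {"fingers": 0.8, "dp": [0, 0, 0], "yaw": 0},
  {"fingers": 0.8, "dp": [0, 0, 0], "yaw": 0},
])

```text
time: 4.53
position: [422.7, -73.1, 59.0]
orientation: [3.14, 0.001, 1.639]
ft_force: [0.4, 0.0, 1.0]
gripper_width: 75.7
finger_force: 0.0
```

```bash
python3 - <<'E'
from h import *
im,K,P=view("wrist","w3.png");np.savez("w3.npz",im=im,K=K,P=P)
E
```

```text
(no output)
```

View pics/w3.png

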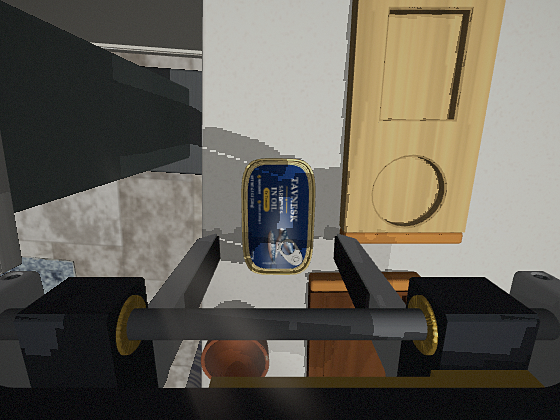

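The tin (279,216) is centred between the fingers, and the right finger clears the pale board. Down and grip.

>>> move_arm([
  {"fingers": 0.8, "dp": [0, 0, 0.03], "yaw": 0},
  {"fingers": 0.8, "dp": [0, 0, 0.017], "yaw": 0},
  {"fingers": 0.8, "dp": [0, 0, 0], "yaw": 0},
  {"fingers": 0.5, "dp": [0, 0, 0], "yaw": 0},
  {"fingers": 0.5, "dp": [0, 0, 0], "yaw": 0},
  {"fingers": 0.5, "dp": [0, 0, 0], "yaw": 0},
  {"fingers": 0.5, "dp": [0, 0, 0], "yaw": 0},
], grip_force=25)

```text
time: 5.45
position: [422.0, -72.6, 10.8]
orientation: [3.141, 0.0, 1.64]
ft_force: [0.0, -0.4, -0.4]
gripper_width: 46.9
finger_force: 0.0
```

```bash
python3 - <<'E'
from h import *
im,K,P=view("wrist","w4.png");print({k:np.round(v,2) for k,v in env.get_obs().items() if k in("gripper_width","finger_force")})
E
```

```text
{'finger_force': np.float64(0.0), 'gripper_width': np.float64(46.71)}
```

View pics/w4.png

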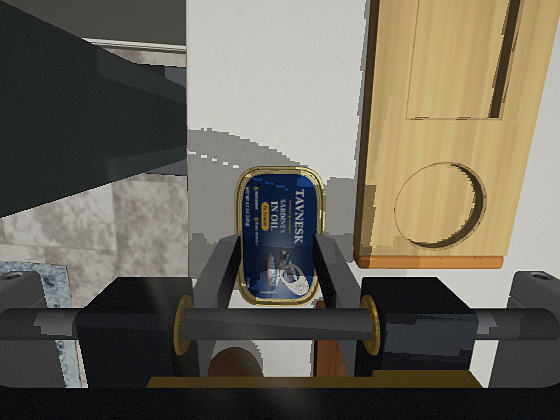

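The fingers closed to 47 mm over the tin's top without touching it. So when open, the tips sit well above the TCP, meaning the fingers swing on an arc. Reopen, go lower and close again.

>>> move_arm([
  {"fingers": 0.8, "dp": [0, 0, 0], "yaw": 0},
  {"fingers": 0.8, "dp": [0, 0, 0], "yaw": 0},
  {"fingers": 0.8, "dp": [0, 0, 0], "yaw": 0},
  {"fingers": 0.8, "dp": [0, 0, 0.008], "yaw": 0},
  {"fingers": 0.8, "dp": [0, 0, 0], "yaw": 0},
  {"fingers": 0.5, "dp": [0, 0, 0], "yaw": 0},
  {"fingers": 0.5, "dp": [0, 0, 0], "yaw": 0},
  {"fingers": 0.5, "dp": [0, 0, 0], "yaw": 0},
])

```text
time: 6.5
position: [422.0, -72.6, 2.6]
orientation: [3.141, 0.0, 1.64]
ft_force: [-0.7, 0.2, 0.2]
gripper_width: 49.2
finger_force: 0.0
```

```bash
python3 - <<'E'
from h import *
im,K,P=view("side")
print(proj(K,P,env.get_obs()["position"]),env.get_obs()["gripper_width"])
a=cv2.resize(im[130:290,190:340],None,fx=3.7,fy=3.7,interpolation=2)[:600]
w,K,P=view("wrist");w=cv2.resize(w[140:320,180:380],None,fx=1.2,fy=1.2)
o=np.zeros((600,800,3),np.uint8);o[:a.shape[0],:a.shape[1]]=a;o[:w.shape[0],a.shape[1]:a.shape[1]+w.shape[1]]=w[:,:800-a.shape[1]]
cv2.imwrite("pics/s5.png",o)
E
```

```text
[[261.04651084 234.64914619]] 47.741414721341926
```

View pics/s5.png

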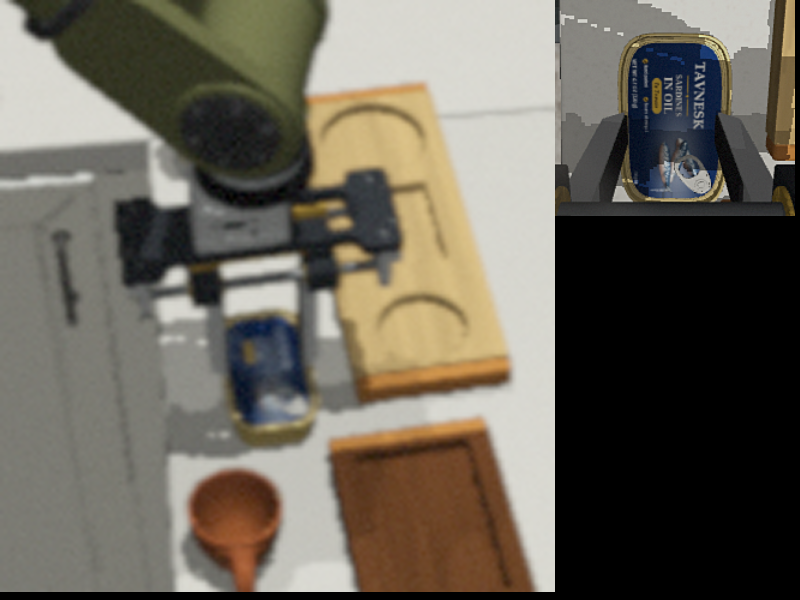

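The fingers still close freely above the tin, so the tips really are more than 20 mm above the nominal TCP at this opening. I'll find the tip height by a light touch on the tin's top.

>>> move_arm([
  {"fingers": 0.5, "dp": [0, 0, 0.0015], "yaw": 0},
  {"fingers": 0.5, "dp": [0, 0, 0.0015], "yaw": 0},
])

```text
time: 6.85
position: [421.9, -72.5, -0.6]
orientation: [-3.142, -0.0, 1.64]
ft_force: [0.4, -0.6, -0.2]
gripper_width: 46.9
finger_force: 0.0
```

```bash
python3 - <<'E'
from h import *
d=np.load("w1.npz");im=d["im"][200:400,60:480]
cv2.imwrite("pics/f.png",cv2.resize(im,None,fx=1.9,fy=1.9,interpolation=2))
E
```

```text
(no output)
```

View pics/f.png

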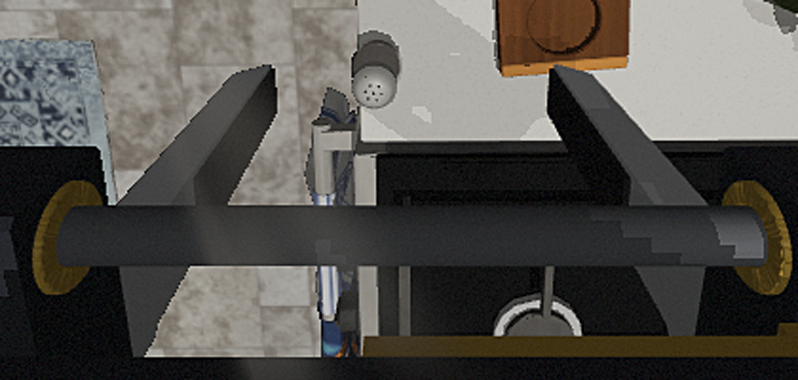

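Tip corners at cols 205/349, row 235, 94 mm apart, give a depth of 191 mm. So the tips sit about 28 mm above the reported TCP, which agrees with touching nothing here. I'll use tip z = TCP z + 28 from now on.

>>> move_arm([
  {"fingers": 0.8, "dp": [0, 0, 0], "yaw": 0},
  {"fingers": 0.8, "dp": [0, 0, 0], "yaw": 0},
  {"fingers": 0.8, "dp": [0, 0, 0], "yaw": 0},
  {"fingers": 0.8, "dp": [0, 0, 0.008], "yaw": 0},
  {"fingers": 0.8, "dp": [0, 0, 0.007], "yaw": 0},
  {"fingers": 0.8, "dp": [0, 0, 0], "yaw": 0},
  {"fingers": 0.5, "dp": [0, 0, 0], "yaw": 0},
  {"fingers": 0.5, "dp": [0, 0, 0], "yaw": 0},
  {"fingers": 0.5, "dp": [0, 0, 0], "yaw": 0},
])

```text
time: 7.98
position: [422.1, -72.6, -15.3]
orientation: [3.141, 0.0, 1.64]
ft_force: [2.0, -0.2, -0.5]
gripper_width: 59.3
finger_force: 25.0
```

Gripped. Lift, carry to the long hollow (517.5,-203), stopping above it.

>>> move_arm([
  {"fingers": 0.5, "dp": [0, 0, -0.03], "yaw": 0},
  {"fingers": 0.5, "dp": [0, 0, -0.03], "yaw": 0},
  {"fingers": 0.5, "dp": [-0.036, 0.022, 0], "yaw": 0},
  {"fingers": 0.5, "dp": [-0.036, 0.022, 0], "yaw": 0},
  {"fingers": 0.5, "dp": [-0.036, 0.022, 0], "yaw": 0},
  {"fingers": 0.5, "dp": [-0.029, 0.02, 0], "yaw": 0},
  {"fingers": 0.5, "dp": [0, 0, 0.02], "yaw": -0.4},
  {"fingers": 0.5, "dp": [0, 0, 0], "yaw": 0},
  {"fingers": 0.5, "dp": [0, 0, 0], "yaw": 0},
])

```text
time: 9.1
position: [517.2, -203.1, 25.1]
orientation: [3.141, 0.0, 1.647]
ft_force: [-0.4, 1.1, -1.7]
gripper_width: 59.0
finger_force: 25.0
```

```bash
python3 - <<'E'
from m import *
im,K,P=view("wrist","w6.png");o=env.get_obs()["position"];zt=o[2]+15.3+26;S=cv2.cvtColor(im,cv2.COLOR_BGR2HSV)
c,f=blob((S[...,0]>95)&(S[...,0]<125)&(S[...,1]>110),(200,120,360,310));cv2.imwrite("pics/mm.png",f)
print(o,rect(K,P,c,zt))
E
```

```text
[ 517.36060286 -203.13350162   25.33749968] [516.0, -197.8, 51.1, 82.2, 4.3]
```

View pics/w6.png

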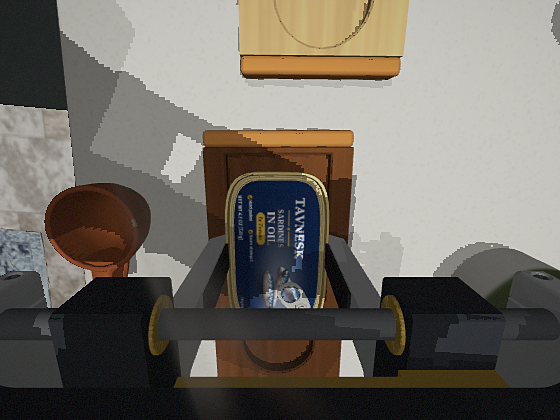

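The tin (277,240) is aligned with the board (4.3°) and centred over the hollow. Lower and release.

>>> move_arm([
  {"fingers": 0.5, "dp": [0, 0, 0.012], "yaw": 0},
  {"fingers": 0.5, "dp": [0, 0, 0.01], "yaw": 0},
  {"fingers": 0.5, "dp": [0, 0, 0.006], "yaw": 0},
  {"fingers": 0.5, "dp": [0, 0, 0], "yaw": 0},
  {"fingers": 0.5, "dp": [0, 0, 0], "yaw": 0},
])

```text
time: 9.78
position: [517.3, -203.4, -3.2]
orientation: [3.141, 0.0, 1.647]
ft_force: [0.5, 0.9, -2.4]
gripper_width: 59.4
finger_force: 25.0
```

>>> move_arm([
  {"fingers": 0.8, "dp": [0, 0, 0], "yaw": 0},
  {"fingers": 0.8, "dp": [0, 0, 0], "yaw": 0},
  {"fingers": 0.8, "dp": [0, 0, 0], "yaw": 0},
  {"fingers": 1, "dp": [0, 0, -0.05], "yaw": 0},
  {"fingers": 1, "dp": [0, 0, -0.05], "yaw": 0},
  {"fingers": 1, "dp": [0, 0, -0.05], "yaw": 0},
  {"fingers": 1, "dp": [0, -0.05, 0], "yaw": 0},
  {"fingers": 1, "dp": [0, -0.05, 0], "yaw": 0},
  {"fingers": 1, "dp": [0, 0, 0], "yaw": 0},
  {"fingers": 1, "dp": [0, 0, 0], "yaw": 0},
])

```text
time: 11.02
position: [418.1, -211.1, 147.0]
orientation: [3.141, 0.001, 1.647]
ft_force: [-0.2, -1.0, -0.4]
gripper_width: 93.8
finger_force: 0.0
```

```bash
python3 - <<'E'
from m import *
im,K,P=view("wrist","w7.png");np.savez("w7.npz",im=im,K=K,P=P);S=cv2.cvtColor(im,cv2.COLOR_BGR2HSV)
c,f=blob((S[...,0]>95)&(S[...,0]<125)&(S[...,1]>110),(250,100,500,300));print(env.get_obs()["position"],rect(K,P,c,36))
c,f=blob((S[...,0]<12)&(S[...,1]>120),(150,100,310,300));p,r=disc(f);print("cup",p,r,cast(K,P,p,50))
E
```

```text
[ 418.27833631 -210.99955356  146.75501595] [515.5, -202.6, 51.5, 90.4, 4.3]
cup [254. 190.] 26.965895 [[ 392.66440267 -199.95296529   50.        ]]
```

View pics/w7.png

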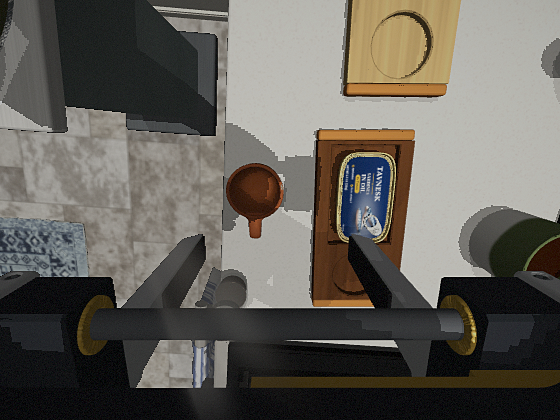

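The tin lies in the hollow at (515.5,-202.6). The cup's rim centre (254,190) is at (392.7,-200) with its handle toward -y. Now grasp the cup.

>>> move_arm([
  {"fingers": 1, "dp": [0.013, -0.025, 0], "yaw": 0},
  {"fingers": 1, "dp": [0, 0, 0.05], "yaw": 0},
  {"fingers": 1, "dp": [0, 0, 0.05], "yaw": 0},
  {"fingers": 1, "dp": [0, 0, 0.038], "yaw": 0},
  {"fingers": 1, "dp": [0, 0, 0.02], "yaw": 0},
  {"fingers": 1, "dp": [0, 0, 0], "yaw": 0},
  {"fingers": 0.4, "dp": [0, 0, 0], "yaw": 0},
  {"fingers": 0.4, "dp": [0, 0, 0], "yaw": 0},
  {"fingers": 0.4, "dp": [0, 0, 0], "yaw": 0},
  {"fingers": 0.4, "dp": [0, 0, 0], "yaw": 0},
], grip_force=15)

```text
time: 12.32
position: [391.8, -200.0, -11.1]
orientation: [3.141, 0.001, 1.647]
ft_force: [1.8, 0.2, 2.1]
gripper_width: 59.0
finger_force: 15.0
```

>>> move_arm([
  {"fingers": 0.4, "dp": [0, 0, -0.02], "yaw": 0},
  {"fingers": 0.4, "dp": [0, 0, -0.04], "yaw": 0},
  {"fingers": 0.4, "dp": [0.024, 0.025, 0], "yaw": 0},
  {"fingers": 0.4, "dp": [0.024, 0.026, 0], "yaw": 0},
  {"fingers": 0.4, "dp": [0.024, 0.026, 0], "yaw": 0},
  {"fingers": 0.4, "dp": [0.024, 0.026, 0], "yaw": 0},
  {"fingers": 0.4, "dp": [0.025, 0.026, 0], "yaw": 0},
  {"fingers": 0.4, "dp": [0.025, 0.025, 0], "yaw": 0},
  {"fingers": 0.4, "dp": [0, 0, 0], "yaw": 0},
  {"fingers": 0.4, "dp": [0, 0, 0], "yaw": 0},
])

```text
time: 13.58
position: [533.4, -42.8, 48.3]
orientation: [-3.141, -0.0, 1.647]
ft_force: [0.2, -0.3, -1.1]
gripper_width: 58.9
finger_force: 15.0
```

```bash
python3 - <<'E'
from m import *
im,K,P=view("wrist","w8.png");S=cv2.cvtColor(im,cv2.COLOR_BGR2HSV);o=env.get_obs()["position"]
c,f=blob((S[...,0]<12)&(S[...,1]>120),(200,130,355,300));p,r=disc(f);print(o,"cup",p,r,cast(K,P,p,o[2]+61))
E
```

```text
[533.41769654 -43.06758046  48.43322958] cup [275. 257.] 42.344193 [[531.31156013 -34.72888586 109.43322958]]
```

View pics/w8.png

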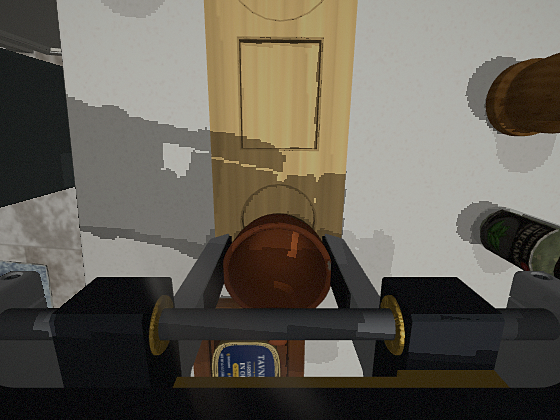

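The cup is held level, and the hollow's far arc (row 185) casts to y = -12.6 as expected. Lower gently.

>>> move_arm([
  {"fingers": 0.4, "dp": [0, 0, 0.02], "yaw": 0},
  {"fingers": 0.4, "dp": [0, 0, 0.015], "yaw": 0},
  {"fingers": 0.4, "dp": [0, 0, 0.008], "yaw": 0},
  {"fingers": 0.4, "dp": [0, 0, 0.003], "yaw": 0},
  {"fingers": 0.4, "dp": [0, 0, 0.0015], "yaw": 0},
  {"fingers": 0.4, "dp": [0, 0, 0.0005], "yaw": 0},
  {"fingers": 0.4, "dp": [0, 0, 0], "yaw": 0},
])

```text
time: 14.5
position: [534.1, -42.5, 0.8]
orientation: [3.141, 0.0, 1.647]
ft_force: [0.3, -0.2, -1.8]
gripper_width: 59.1
finger_force: 15.0
```

>>> move_arm([
  {"fingers": 0.4, "dp": [0, 0, 0.0015], "yaw": 0},
  {"fingers": 0.4, "dp": [0, 0, 0], "yaw": 0},
  {"fingers": 0.8, "dp": [0, 0, 0], "yaw": 0},
  {"fingers": 0.8, "dp": [0, 0, 0], "yaw": 0},
  {"fingers": 0.9, "dp": [0, 0, 0], "yaw": 0},
  {"fingers": 0.9, "dp": [0, 0, -0.05], "yaw": 0},
  {"fingers": 1, "dp": [0, 0, -0.05], "yaw": 0},
  {"fingers": 1, "dp": [0, 0, -0.05], "yaw": 0},
])

```text
time: 15.5
position: [533.8, -42.5, 150.8]
orientation: [3.142, 0.0, 1.647]
ft_force: [0.1, -0.6, -1.1]
gripper_width: 93.7
finger_force: 0.0
```

>>> move_arm([
  {"fingers": 1, "dp": [0.04, -0.022, -0.01], "yaw": 0},
  {"fingers": 1, "dp": [0.04, -0.022, 0], "yaw": 0},
  {"fingers": 1, "dp": [0.04, -0.022, 0], "yaw": 0},
  {"fingers": 1, "dp": [0.04, -0.022, 0], "yaw": 0},
  {"fingers": 1, "dp": [0.04, -0.022, 0], "yaw": 0},
  {"fingers": 1, "dp": [0.04, -0.022, 0], "yaw": 0},
  {"fingers": 1, "dp": [0, 0, 0], "yaw": 0},
  {"fingers": 1, "dp": [0, 0, 0], "yaw": 0},
])

```text
time: 16.5
position: [384.4, 186.4, 159.1]
orientation: [3.141, 0.0, 1.647]
ft_force: [-0.0, 0.5, 0.9]
gripper_width: 93.8
finger_force: 0.0
```

```bash
python3 - <<'E'
from m import *
im,K,P=view("side","s9.png");S=cv2.cvtColor(im,cv2.COLOR_BGR2HSV)
c,f=blob((S[...,0]<10)&(S[...,1]>150),(285,190,340,240));p,r=disc(f);print("cup?",p,r,cast(K,P,p,60),proj(K,P,(534,-42.5,60)))
im,K,P=view("wrist","w9.png");S=cv2.cvtColor(im,cv2.COLOR_BGR2HSV);o=env.get_obs();print(o["position"],o["orientation"])
c,f=blob((S[...,0]>20)&(S[...,0]<35)&(S[...,1]>130),(180,0,330,250));print("lemon",c.min(0),c.max(0),rect(K,P,c,25))
c,f=blob(im.max(2)<75,(200,120,360,330));p,r=disc(f);print("jar",p,r,cast(K,P,p,94),c.min(0),c.max(0))
E
```

```text
cup? [301. 205.] 3.5969 [[528.37249502 -33.55017918  60.        ]] [[303.67602369 207.45248337]]
[384.63064685 186.01371257 159.01503657] [-3.14155904e+00  1.06423964e-04  1.64572819e+00]
lemon [244.  68.] [292. 132.] [366.1, 290.4, 56.1, 56.5, -62.5]
jar [332. 318.] 11.5907 [[452.20155633  70.6752998   94.        ]] [200. 185.] [359. 329.]
```

```bash
python3 - <<'E'
from m import *
im,K,P=view("wrist");S=cv2.cvtColor(im,cv2.COLOR_BGR2HSV)
c,f=blob((S[...,0]>20)&(S[...,0]<35)&(S[...,1]>130),(180,0,330,250))
q=cast(K,P,np.argwhere(f)[:,::-1],28)[:,:2];m=q.mean(0);w,v=np.linalg.eigh(np.cov(q.T));a=v[:,1]*np.sign(v[1,1]);print(m,4*np.sqrt(w),"yaw",np.degrees(np.arctan2(-a[0],a[1])))
q=cast(K,P,c,28)[:,:2];print(np.ptp(q@v,axis=0),(q@v).min(0)/2+(q@v).max(0)/2@np.eye(2),v)
print(P[:3,3])
E
```

```text
[366.56465665 290.70123286] [50.91806898 65.46177237] yaw -16.725981696544668
[51.78060831 69.253056  ] [-267.53123359  383.54568353] [[-0.95769209  0.28779483]
 [ 0.28779483  0.95769209]]
[378.29907916 260.63871486 366.30011005]
```

>>> move_arm([
  {"fingers": 1, "dp": [0.053, -0.005, 0], "yaw": 0},
  {"fingers": 1, "dp": [0.053, -0.005, 0], "yaw": 0},
  {"fingers": 1, "dp": [0, 0, 0.05], "yaw": 10.5},
  {"fingers": 1, "dp": [0, 0, 0.05], "yaw": 10.5},
  {"fingers": 1, "dp": [0, 0, 0.045], "yaw": 0},
  {"fingers": 1, "dp": [0, 0, 0.02], "yaw": 0},
  {"fingers": 1, "dp": [0, 0, 0.007], "yaw": 0},
  {"fingers": 1, "dp": [0, 0, 0], "yaw": 0},
])

```text
time: 17.65
position: [366.5, 291.5, -12.7]
orientation: [3.142, -0.0, 1.28]
ft_force: [-0.6, 0.1, -0.5]
gripper_width: 94.0
finger_force: 0.0
```

>>> move_arm([
  {"fingers": 0.35, "dp": [0, 0, 0], "yaw": 0},
  {"fingers": 0.35, "dp": [0, 0, 0], "yaw": 0},
  {"fingers": 0.35, "dp": [0, 0, 0], "yaw": 0},
  {"fingers": 0.35, "dp": [0, 0, 0], "yaw": 0},
  {"fingers": 0.35, "dp": [0, 0, 0], "yaw": 0},
], grip_force=15)

```text
time: 18.27
position: [366.3, 291.7, -12.8]
orientation: [3.141, -0.0, 1.28]
ft_force: [0.1, -0.8, 1.4]
gripper_width: 51.0
finger_force: 15.0
```

>>> move_arm([
  {"fingers": 0.35, "dp": [0, 0, -0.025], "yaw": 0},
  {"fingers": 0.35, "dp": [0, 0, -0.05], "yaw": -10.3},
  {"fingers": 0.35, "dp": [0, 0, -0.05], "yaw": -10.3},
  {"fingers": 0.35, "dp": [-0.041, 0.024, 0], "yaw": 0},
  {"fingers": 0.35, "dp": [-0.041, 0.024, 0], "yaw": 0},
  {"fingers": 0.35, "dp": [-0.041, 0.024, 0], "yaw": 0},
  {"fingers": 0.35, "dp": [-0.041, 0.024, 0], "yaw": 0},
  {"fingers": 0.35, "dp": [-0.041, 0.024, 0], "yaw": 0},
  {"fingers": 0.35, "dp": [-0.04, 0.024, 0], "yaw": 0},
  {"fingers": 0.35, "dp": [0, 0, 0], "yaw": 0},
])

```text
time: 19.52
position: [527.5, 55.0, 111.6]
orientation: [-3.141, 0.0, 1.637]
ft_force: [0.3, 0.2, -1.3]
gripper_width: 50.7
finger_force: 15.0
```

```bash
python3 - <<'E'
from m import *
im,K,P=view("wrist","w10.png");S=cv2.cvtColor(im,cv2.COLOR_BGR2HSV);o=env.get_obs();print(o["position"],o["orientation"],o["gripper_width"])
c,f=blob((S[...,0]>23)&(S[...,0]<35)&(S[...,1]>190),(180,150,370,300));print("lemon",c.min(0),c.max(0),cast(K,P,[(c[:,0].mean(),c[:,1].min())],o["position"][2]+12.7+25))
E
```

```text
[526.67353541  56.35991246 111.54450045] [-3.14058356e+00 -1.30292877e-04  1.63784262e+00] 51.28775653594295
lemon [234. 199.] [318. 299.] [[524.20597759  89.86707642 149.24450045]]
```

>>> move_arm([
  {"fingers": 0.35, "dp": [0.002, 0, 0.04], "yaw": 0},
  {"fingers": 0.35, "dp": [0, 0, 0.04], "yaw": 0},
  {"fingers": 0.35, "dp": [0, 0, 0.02], "yaw": 0},
  {"fingers": 0.35, "dp": [0, 0, 0.008], "yaw": 0},
  {"fingers": 0.35, "dp": [0, 0, 0.004], "yaw": 0},
  {"fingers": 0.35, "dp": [0, 0, 0.0015], "yaw": 0},
  {"fingers": 0.35, "dp": [0, 0, 0], "yaw": 0},
  {"fingers": 0.35, "dp": [0, 0, 0], "yaw": 0},
])

```text
time: 20.58
position: [526.7, 59.2, -1.0]
orientation: [3.141, -0.0, 1.64]
ft_force: [0.3, 0.2, -1.9]
gripper_width: 51.1
finger_force: 15.0
```

>>> move_arm([
  {"fingers": 0.35, "dp": [0, 0, 0.001], "yaw": 0},
  {"fingers": 0.75, "dp": [0, 0, 0], "yaw": 0},
  {"fingers": 0.75, "dp": [0, 0, 0], "yaw": 0},
  {"fingers": 0.75, "dp": [0, 0, 0], "yaw": 0},
  {"fingers": 0.8, "dp": [0, 0, -0.05], "yaw": 0},
  {"fingers": 1, "dp": [0, 0, -0.06], "yaw": 0},
  {"fingers": 1, "dp": [0, 0, -0.06], "yaw": 0},
  {"fingers": 1, "dp": [0.025, -0.062, 0], "yaw": 0},
  {"fingers": 1, "dp": [0.025, -0.062, 0], "yaw": 0},
  {"fingers": 1, "dp": [0, 0, 0], "yaw": 0},
])

```text
time: 21.82
position: [405.1, 98.6, 167.9]
orientation: [3.141, -0.0, 1.642]
ft_force: [0.7, -0.4, 0.8]
gripper_width: 93.8
finger_force: 0.0
```

```bash
python3 - <<'E'
from m import *
im,K,P=view("wrist","w11.png");S=cv2.cvtColor(im,cv2.COLOR_BGR2HSV);o=env.get_obs();print(o["position"],o["orientation"])
c,f=blob((S[...,0]>20)&(S[...,0]<35)&(S[...,1]>190),(310,150,480,300))
q=cast(K,P,c,35)[:,:2];print("lemon",c.min(0),c.max(0),q.min(0),q.max(0))
c,f=blob(im.max(2)<75,(180,60,345,230));p,r=disc(f);print("jar",p,r,cast(K,P,p,94),c.min(0),c.max(0))
E
```

```text
[407.14704739  98.20848309 168.25348229] [ 3.13983510e+00 -9.75130289e-05  1.64124115e+00]
lemon [351. 206.] [395. 252.] [498.96294513  34.70791773] [554.00306177  93.16262052]
jar [199. 142.] 20.0 [[327.31873615 156.94118749  94.        ]] [180. 112.] [220. 213.]
```

```bash
python3 - <<'E'
from m import *
im,K,P=view("wrist","w12.png");e=proj(K,P,(398,161,94))[0].astype(int);print(e,env.get_obs()["position"])
g=im.max(2);c,f=blob(g<75,(e[0]-48,e[1]-48,e[0]+48,e[1]+48));p,r=disc(f);print(p,r,c.min(0),c.max(0),cast(K,P,p,94),r*(P[2,3]-94)/292)
E
```

```text
[272 142] [408.12426456  97.92882955 168.17687324]
[272. 139.] 32.156593 [240. 107.] [305. 173.] [[397.67779445 164.14464845  94.        ]] 31.0061576346998
```

>>> move_arm([
  {"fingers": 1, "dp": [0.033, -0.003, 0], "yaw": 0},
  {"fingers": 1, "dp": [0.033, -0.003, 0], "yaw": 0},
  {"fingers": 1, "dp": [0, 0, 0.02], "yaw": 0},
  {"fingers": 1, "dp": [0, 0, 0.045], "yaw": 0},
  {"fingers": 1, "dp": [0, 0, 0.045], "yaw": 0},
  {"fingers": 1, "dp": [0, 0, 0.028], "yaw": 0},
  {"fingers": 1, "dp": [0, 0, 0.01], "yaw": 0},
  {"fingers": 1, "dp": [0, 0, 0], "yaw": 0},
])

```text
time: 22.92
position: [397.7, 163.1, 19.5]
orientation: [-3.141, 0.0, 1.639]
ft_force: [-0.2, 0.5, -0.3]
gripper_width: 94.1
finger_force: 0.0
```

>>> move_arm([
  {"fingers": 0.4, "dp": [0, 0, 0], "yaw": 0},
  {"fingers": 0.4, "dp": [0, 0, 0], "yaw": 0},
  {"fingers": 0.4, "dp": [0, 0, 0], "yaw": 0},
  {"fingers": 0.4, "dp": [0, 0, 0], "yaw": 0},
  {"fingers": 0.4, "dp": [0, 0, 0], "yaw": 0},
], grip_force=30)

```text
time: 23.55
position: [397.6, 163.4, 20.0]
orientation: [3.14, -0.0, 1.64]
ft_force: [0.9, -0.2, 6.2]
gripper_width: 63.0
finger_force: 30.0
```

>>> move_arm([
  {"fingers": 0.4, "dp": [0, 0, -0.02], "yaw": 0},
  {"fingers": 0.4, "dp": [0, 0, -0.04], "yaw": 0},
  {"fingers": 0.4, "dp": [-0.004, 0.024, 0], "yaw": 0},
  {"fingers": 0.4, "dp": [-0.005, 0.025, 0], "yaw": 0},
  {"fingers": 0.4, "dp": [-0.005, 0.025, 0], "yaw": 0},
  {"fingers": 0.4, "dp": [-0.005, 0.024, 0], "yaw": 0},
  {"fingers": 0.4, "dp": [-0.005, 0.024, 0], "yaw": 0},
  {"fingers": 0.4, "dp": [0, 0, 0.02], "yaw": 0},
  {"fingers": 0.4, "dp": [0, 0, 0], "yaw": 0},
  {"fingers": 0.4, "dp": [0, 0, 0], "yaw": 0},
])

```text
time: 24.8
position: [520.3, 147.8, 59.9]
orientation: [-3.141, 0.0, 1.64]
ft_force: [0.8, -0.2, -2.9]
gripper_width: 62.9
finger_force: 30.0
```

```bash
python3 - <<'E'
from m import *
im,K,P=view("wrist","w13.png");o=env.get_obs();z=o["position"][2]+74;e=proj(K,P,o["position"]+[0,0,74])[0];print(o["position"],o["gripper_width"],o["ft_force"],e)
c,f=blob(im.max(2)<75,(220,120,335,300));print(c.min(0),c.max(0),cast(K,P,[(277,c[:,1].min())],z))
# edge of hollow rim ahead
s=im[:,277].astype(int).sum(1);print([(r,int(s[r+1]-s[r])) for r in range(60,230) if abs(s[r+1]-s[r])>60][:14],[round(float(cast(K,P,(277,r),20)[0,1]),1) for r in(100,120,140,160,180,200)])
E
```

```text
[520.49775579 147.84654216  60.16959277] 62.74387460837207 [ 0.5627009   0.08372401 -2.87917193] [278.35752704 282.87336485]
[220. 194.] [334. 299.] [[516.63479601 193.62342634 134.16959277]]
[(151, -474), (153, 183), (166, -236), (167, 383), (171, -62), (172, -92), (173, 142), (177, -248), (206, -69), (219, -115), (220, -140)] [245.3, 230.0, 214.3, 198.0, 181.1, 163.6]
```

Lid edge (row 220) and hollow rim (row 172, y = 187) both agree with the target. Lower gently.

>>> move_arm([
  {"fingers": 0.4, "dp": [0, 0, 0.014], "yaw": 0},
  {"fingers": 0.4, "dp": [0, 0, 0.009], "yaw": 0},
  {"fingers": 0.4, "dp": [0, 0, 0.004], "yaw": 0},
  {"fingers": 0.4, "dp": [0, 0, 0.0015], "yaw": 0},
  {"fingers": 0.4, "dp": [0, 0, 0.001], "yaw": 0},
  {"fingers": 0.4, "dp": [0, 0, 0], "yaw": 0},
  {"fingers": 0.4, "dp": [0, 0, 0], "yaw": 0},
])

```text
time: 25.72
position: [520.6, 147.7, 30.2]
orientation: [3.141, -0.0, 1.64]
ft_force: [-0.8, 0.5, -2.9]
gripper_width: 62.7
finger_force: 30.0
```

>>> move_arm([
  {"fingers": 0.4, "dp": [0, 0, 0.0007], "yaw": 0},
  {"fingers": 0.75, "dp": [0, 0, 0], "yaw": 0},
  {"fingers": 0.85, "dp": [0, 0, 0], "yaw": 0},
  {"fingers": 0.85, "dp": [0, 0, 0], "yaw": 0},
  {"fingers": 0.85, "dp": [0, 0, -0.03], "yaw": 0},
  {"fingers": 1, "dp": [0, 0, -0.05], "yaw": 0},
  {"fingers": 1, "dp": [0, 0, -0.05], "yaw": 0},
])

```text
time: 26.6
position: [520.2, 147.7, 160.8]
orientation: [-3.141, 0.0, 1.64]
ft_force: [-0.3, 0.2, -0.5]
gripper_width: 93.0
finger_force: 0.0
```

>>> move_arm([
  {"fingers": 1, "dp": [-0.053, -0.018, 0], "yaw": 0},
  {"fingers": 1, "dp": [-0.053, -0.018, 0], "yaw": 0},
  {"fingers": 1, "dp": [-0.053, -0.018, 0], "yaw": 0},
  {"fingers": 1, "dp": [-0.053, -0.018, 0], "yaw": 0},
  {"fingers": 1, "dp": [-0.053, -0.018, 0], "yaw": 0},
  {"fingers": 1, "dp": [-0.053, -0.018, 0], "yaw": 0},
  {"fingers": 1, "dp": [-0.053, -0.018, 0], "yaw": 0},
  {"fingers": 1, "dp": [-0.053, -0.018, 0], "yaw": 0},
  {"fingers": 1, "dp": [-0.053, -0.018, 0], "yaw": 0},
  {"fingers": 1, "dp": [-0.053, -0.018, 0], "yaw": 0},
])

```text
time: 27.85
position: [376.7, -395.2, 159.5]
orientation: [3.141, 0.0, 1.64]
ft_force: [0.3, 0.4, -0.8]
gripper_width: 93.9
finger_force: 0.0
```

```bash
python3 - <<'E'
from m import *
im,K,P=view("wrist","w14.png");np.savez("w14.npz",im=im,K=K,P=P);o=env.get_obs();print(o["position"],P[:3,3],proj(K,P,(372,-338,90)),proj(K,P,(372,-338,0)))
ws=im;ss=view("side","s14.png")[0]
cv2.imwrite("pics/both.png",np.vstack([np.hstack([cv2.resize(ws,(400,300)),cv2.resize(ss,(400,300))]),np.hstack([cv2.resize(ws[120:270,170:370],(400,300)),cv2.resize(ss[140:340,220:487],(400,300))])]))
E
```

```text
[ 374.80653019 -400.06366386  159.12787717] [ 370.79960947 -320.54662752  366.72921717] [[276.39976449 149.07752288]] [[276.39855487 144.3604214 ]]
```

View pics/both.png

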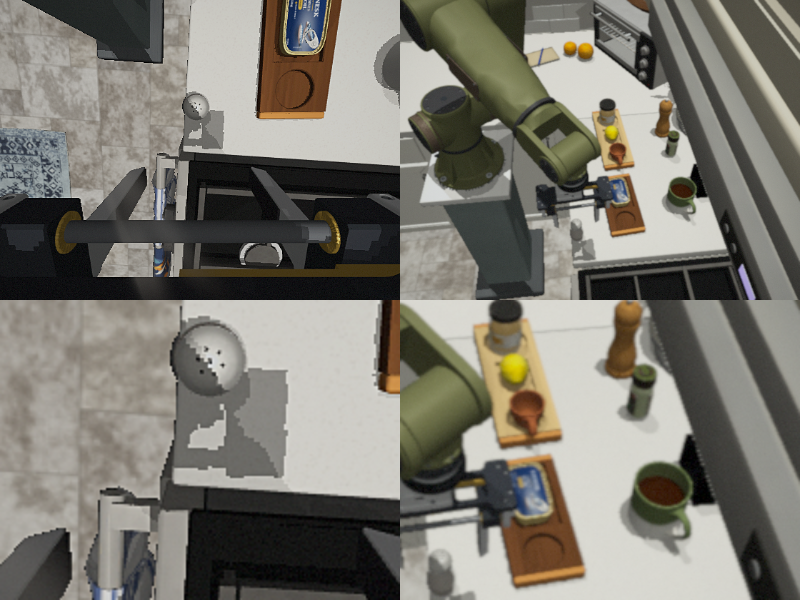

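All four placed items sit in their hollows. The shaker's top is at about (274.5,148.5). I'll take a refined measurement now that the arm is still.

```bash
python3 - <<'E'
from m import *
im,K,P=view("wrist","w15.png");o=env.get_obs();print(o["position"],o["orientation"],np.abs(o["joint_vel"]).max())
e=proj(K,P,(372,-338,80))[0].astype(int);x0,y0=e-45
g=cv2.medianBlur(cv2.cvtColor(im,cv2.COLOR_BGR2GRAY),5)[y0:y0+90,x0:x0+90]
for c in (cv2.HoughCircles(g,cv2.HOUGH_GRADIENT,1,20,param1=80,param2=12,minRadius=12,maxRadius=28)[0][:4]):
    p=c[:2]+[x0,y0];print(p,c[2],cast(K,P,p,76))
E
```

```text
[ 376.44645935 -395.08159164  158.80991192] [-3.14114252e+00 -5.36470539e-04  1.63675153e+00] 0.05632731147310381
[275.5 147.5] 18.2 [[ 370.18304246 -339.37566593   76.        ]]
[302.5 175.5] 21.6 [[ 398.81747071 -364.999298     76.        ]]
[244.5 115.5] 13.8 [[ 338.97116455 -311.5752269    76.        ]]
```

>>> move_arm([
  {"fingers": 1, "dp": [0.028, -0.001, 0], "yaw": 0},
  {"fingers": 1, "dp": [0.0285, -0.001, 0], "yaw": 0},
  {"fingers": 1, "dp": [0, 0, 0.02], "yaw": 0},
  {"fingers": 1, "dp": [0, 0, 0.045], "yaw": 0},
  {"fingers": 1, "dp": [0, 0, 0.045], "yaw": 0},
  {"fingers": 1, "dp": [0, 0, 0.027], "yaw": 0},
  {"fingers": 1, "dp": [0, 0, 0.01], "yaw": 0},
  {"fingers": 1, "dp": [0, 0, 0], "yaw": 0},
])

```text
time: 29.0
position: [371.9, -336.8, 12.7]
orientation: [3.142, -0.0, 1.64]
ft_force: [-0.2, -0.4, 0.7]
gripper_width: 93.8
finger_force: 0.0
```

>>> move_arm([
  {"fingers": 0.3, "dp": [0, 0, 0], "yaw": 0},
  {"fingers": 0.3, "dp": [0, 0, 0], "yaw": 0},
  {"fingers": 0.3, "dp": [0, 0, 0], "yaw": 0},
  {"fingers": 0.3, "dp": [0, 0, 0], "yaw": 0},
  {"fingers": 0.3, "dp": [0, 0, 0], "yaw": 0},
  {"fingers": 0.3, "dp": [0, 0, 0], "yaw": 0},
], grip_force=15)

```text
time: 29.75
position: [371.5, -337.2, 12.3]
orientation: [-3.141, -0.0, 1.64]
ft_force: [-1.4, -1.1, 1.4]
gripper_width: 38.2
finger_force: 14.9
```

```bash
python3 - <<'E'
from m import *
im,K,P=view("wrist","w16.png");o=env.get_obs()["position"];e=proj(K,P,np.array([*o[:2],88]))[0].astype(int);print(o,e)
x0,y0=e-60
g=cv2.medianBlur(cv2.cvtColor(im,cv2.COLOR_BGR2GRAY),5)[y0:y0+120,x0:x0+120]
for c in (cv2.HoughCircles(g,cv2.HOUGH_GRADIENT,1,15,param1=80,param2=12,minRadius=20,maxRadius=50)[0][:4]):
    p=c[:2]+[x0,y0];print(p,c[2],[cast(K,P,p,z)[0].round(1) for z in(74,88)])
s=im[:,e[0]].astype(int).sum(1);print([(r,int(s[r+1]-s[r]),cast(K,P,(e[0],r),90)[0,1].round(1)) for r in range(150,310) if abs(s[r+1]-s[r])>70])
E
```

```text
[ 371.48227462 -337.20587474   12.32752316] [277 284]
[275.5 275.5] 34.7 [array([ 370.4, -339.8,   74. ]), array([ 369.9, -332.4,   88. ])]
[283.5 262.5] 45.0 [array([ 374.2, -331.8,   74. ]), array([ 373.3, -325.1,   88. ])]
[276.5 299.5] 49.4 [array([ 371.9, -354.7,   74. ]), array([ 371.3, -345.8,   88. ])]
[267.5 252.5] 38.3 [array([ 365.2, -326.5,   74. ]), array([ 365.2, -320.4,   88. ])]
[(155, -283, np.float64(-273.2)), (181, -108, np.float64(-284.7)), (214, -115, np.float64(-300.1)), (277, -228, np.float64(-332.1)), (280, 230, np.float64(-333.7)), (307, -156, np.float64(-348.8))]
```

>>> move_arm([
  {"fingers": 0.3, "dp": [0, 0, -0.02], "yaw": 0},
  {"fingers": 0.3, "dp": [0, 0, -0.04], "yaw": 0},
  {"fingers": 0.3, "dp": [0.004, 0.031, 0], "yaw": 0},
  {"fingers": 0.3, "dp": [0.004, 0.031, 0], "yaw": 0},
  {"fingers": 0.3, "dp": [0.005, 0.031, 0], "yaw": 0},
  {"fingers": 0.3, "dp": [0.005, 0.031, 0], "yaw": 0},
  {"fingers": 0.3, "dp": [0.0045, 0.032, 0], "yaw": 0},
  {"fingers": 0.3, "dp": [0, 0, 0.02], "yaw": 0},
  {"fingers": 0.3, "dp": [0, 0, 0], "yaw": 0},
  {"fingers": 0.3, "dp": [0, 0, 0], "yaw": 0},
])

```text
time: 31.05
position: [525.6, -304.2, 52.9]
orientation: [3.141, 0.0, 1.64]
ft_force: [0.1, -0.2, -0.5]
gripper_width: 38.1
finger_force: 14.7
```

```bash
python3 - <<'E'
from m import *
im,K,P=view("wrist","w17.png");o=env.get_obs();print(o["position"],o["gripper_width"],o["ft_force"]);o=o["position"];e=proj(K,P,o+[0,0,75])[0].astype(int)
x0,y0=e-60
g=cv2.medianBlur(cv2.cvtColor(im,cv2.COLOR_BGR2GRAY),5)[y0:y0+120,x0:x0+120]
for c in (cv2.HoughCircles(g,cv2.HOUGH_GRADIENT,1,15,param1=80,param2=12,minRadius=28,maxRadius=40)[0][:3]):
    p=c[:2]+[x0,y0];print(p,c[2],cast(K,P,p,o[2]+70)[0].round(1))
s,K,P=view("side","s17.png");print(proj(K,P,[(525.4,-304,10),(525.4,-304,20)]))
E
```

```text
[ 525.70298644 -304.32808794   53.14481224] 37.77956264105184 [-0.3347047   0.09400798 -1.07352081]
[278.5 274.5] 32.7 [ 525.7 -301.6  123.1]
[[314.61256028 308.41756486]
 [314.80771738 306.10217241]]
```

>>> move_arm([
  {"fingers": 0.3, "dp": [-0.001, 0, 0.014], "yaw": 0},
  {"fingers": 0.3, "dp": [0, 0, 0.009], "yaw": 0},
  {"fingers": 0.3, "dp": [0, 0, 0.005], "yaw": 0},
  {"fingers": 0.3, "dp": [0, 0, 0.0015], "yaw": 0},
  {"fingers": 0.3, "dp": [0, 0, 0.0005], "yaw": 0},
  {"fingers": 0.3, "dp": [0, 0, 0], "yaw": 0},
  {"fingers": 0.3, "dp": [0, 0, 0], "yaw": 0},
])

```text
time: 32.02
position: [525.8, -305.0, 22.5]
orientation: [3.141, 0.0, 1.64]
ft_force: [-0.2, 1.1, -1.2]
gripper_width: 37.9
finger_force: 14.7
```

Release, rise and back off, then check numerically (one picture at most is left).

>>> move_arm([
  {"fingers": 0.3, "dp": [0, 0, 0.0005], "yaw": 0},
  {"fingers": 0.6, "dp": [0, 0, 0], "yaw": 0},
  {"fingers": 0.75, "dp": [0, 0, 0], "yaw": 0},
  {"fingers": 0.75, "dp": [0, 0, 0], "yaw": 0},
  {"fingers": 0.75, "dp": [0, 0, -0.03], "yaw": 0},
  {"fingers": 0.9, "dp": [0, 0, -0.05], "yaw": 0},
  {"fingers": 0.9, "dp": [0, 0, -0.05], "yaw": 0},
  {"fingers": 0.9, "dp": [0, 0, -0.05], "yaw": 0},
])

```text
time: 33.02
position: [525.5, -304.9, 203.5]
orientation: [-3.142, 0.0, 1.64]
ft_force: [0.3, 0.2, -0.7]
gripper_width: 84.5
finger_force: 0.0
```

>>> move_arm([
  {"fingers": 0.9, "dp": [-0.02, -0.05, -0.02], "yaw": 0},
  {"fingers": 0.9, "dp": [-0.02, -0.05, -0.02], "yaw": 0},
  {"fingers": 0.9, "dp": [-0.02, -0.05, -0.02], "yaw": 0},
  {"fingers": 0.9, "dp": [-0.02, -0.02, 0], "yaw": 0},
  {"fingers": 0.9, "dp": [0, 0, 0], "yaw": 0},
  {"fingers": 0.9, "dp": [0, 0, 0], "yaw": 0},
  {"fingers": 0.9, "dp": [0, 0, 0], "yaw": 0},
])

```text
time: 33.9
position: [362.4, -395.9, 261.6]
orientation: [-3.141, -0.0, 1.641]
ft_force: [-0.6, 0.5, -0.2]
gripper_width: 84.4
finger_force: 0.0
```

```bash
python3 - <<'E'
from m import *
w,K,P=view("wrist","w18.png");print(env.get_obs()["position"])
pw=proj(K,P,[(525.5,-304,98),(534,-42,60)]);print(pw)
e=pw[0].astype(int);x0,y0=np.maximum(e-40,0)
g=cv2.medianBlur(cv2.cvtColor(w,cv2.COLOR_BGR2GRAY),3)[y0:y0+80,x0:x0+80]
h=cv2.HoughCircles(g,cv2.HOUGH_GRADIENT,1,10,param1=80,param2=10,minRadius=9,maxRadius=24)
for c in ([] if h is None else h[0][:3]):
    p=c[:2]+[x0,y0];print(p,c[2],cast(K,P,p,95)[0].round(1))
s,Ks,Ps=view("side","s18.png")
for n,X in(("cup",(534,-42.5,60)),("jar",(521,148,104)),("lemon",(527,57,35)),("shaker",(525.4,-304,100)),("shaker foot",(525.4,-304,10))):print(n,proj(Ks,Ps,X)[0].round(0))
a=cv2.resize(s[90:340,220:420],(480,600));b=cv2.resize(w,(320,240));o=np.zeros((600,800,3),np.uint8);o[:,:480]=a;o[:240,480:]=b
q=w[y0:y0+80,x0:x0+80];o[260:580,480:]=cv2.resize(q,(320,320));cv2.imwrite("pics/final.png",o)
E
```

```text
[ 362.34004673 -395.93789028  261.64103491]
[[ 415.6343023   125.19480351]
 [ 452.46086029 -116.60912113]]
[393.5 126.5] 19.9 [ 500.  -307.3   95. ]
[410.5 128.5] 13.2 [ 521.3 -308.2   95. ]
[391.5 136.5] 15.5 [ 499.5 -319.3   95. ]
cup [304. 207.]
jar [290. 144.]
lemon [296. 186.]
shaker [316. 286.]
shaker foot [315. 308.]
```

```bash
python3 - <<'E'
from m import *
s,K,P=view("side")
S=cv2.cvtColor(s,cv2.COLOR_BGR2HSV);b=proj(K,P,(525.4,-304,60))[0].astype(int);x0,y0=b-[25,40]
m=(S[...,1]<60)
c,f=blob(m,(x0,y0,x0+50,y0+72));print(c.min(0),c.max(0),proj(K,P,[(503,-304,40),(547,-304,40),(525,-304,100),(525,-326,10)]))
ys=np.argwhere(f);
for r in range(int(c[:,1].min()),int(c[:,1].max()),6):
    x=np.where(f[r])[0];print(r,x.min(),x.max())
E
```

```text
[293. 258.] [324. 316.] [[305.19296036 302.28437838]
 [324.84236205 300.51547597]
 [316.27620671 286.49298981]
 [315.87627097 317.00371532]]
258 293 302
264 294 316
270 304 311
276 303 319
282 300 319
288 309 323
294 309 324
300 308 324
306 307 324
312 308 322
```

Everything checks out. The shaker outline is upright (columns 308–324) with its foot at row 316 of an expected 317, and each item was let go within about 2 mm of its hollow floor. Handing in.

```bash
python3 -c "
from rig import env
print(env.finish_job())"
```

```text
the job is handed in; nothing more can be done
None
```

I placed the cup, jar and lemon on the pale board and the tin and shaker on the dark board, then handed the job in at about 34 s; `env.finish_job()` gave no verdict, so whether it passed is unconfirmed.

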